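# Check a pinned frame for squareness with a slide rule

## Robot

A 7-joint arm with a two-finger parallel gripper is mounted at the origin on a cart in front of the work surface, level with it; the furniture and walls round the work are solid. World frame = base frame: x ahead of the robot, y to its left, z up, the work surface at z = 0. Lengths are in m, angles in rad, forces in N, time in s.
With the tool pointing down it reaches from about 0.425 to 0.925 m from the base axis. Payload 6.8 kg.
Tool frame: the origin (TCP) lies where the fingers leave the gripper's body, on its centre line; the fingertips stand 73 mm ahead of it and the grasp point (between the pads) lies 54 mm ahead of it; z points along the fingers, y is the line along which they close (so a half turn about z gives the same grasp; the last joint's range is limited). The gripper opens to 85 mm and grips with 20 to 120 N. Pads are 22 mm wide; open, the fingers measure 114 mm over their backs; the gripper's body (76 mm by 85 mm) begins 54 mm behind the grasp point. The pads swing forward as they close: fully open they stand 13 mm farther back than shut.
Start: joints at [-1.391, 0.477, 0.022, 1.555, -0.011, 1.109, -0.083], TCP at [0.192, 0.647, 0.304] pointing down, gripper open.
Joint ranges: [-2.96, 2.96], [-0.34, 2.1], [-1.41, 1.46], [0.24, 2.44], [-1.37, 4.51], [0.17, 1.92], [-2.96, 2.96]. Speed limits (rad/s): [2.39, 2.39, 3.14, 3.14, 3.14, 3.14, 3.14].

## Interface

Orientations are given as a rotation vector (axis times angle).
In Python, from bench import r gives the robot as it stands.
- The arm moves only by the shell command python3 drive.py [OPENING] [FORCE], which reads ROWS from standard input. ROWS is a JSON object whose key "segments" holds a list of rows, 1 to 5 of them, each of 6 numbers: dx, dy, dz in m, then a rotation vector rx, ry, rz in rad; each row is the pose to reach, as a shift and turn from the pose commanded when the command began, along the tool's axes at that moment; what a row does not reach only later rows make up. A row lasts 1/10 s, in which the tool goes at most 0.05 m and 0.15 rad, less where a joint would pass 70% of its speed; a pose out of reach is approached as far as the arm can. OPENING is the finger opening in m, set as the command begins (- or left out keeps the last). The fingers move at their own pace and stop on an object; FORCE is the grip in N (left out, the last holds). Time passes only in rows, so rows that do not move let the fingers close. It prints the time, the measured TCP pose, the force, the opening and the grip force at its end. Input that does not fit is refused with a message, and nothing moves.
- r.get_obs(): the state, without advancing time (a new reading comes with each control period).
- r.grab_frame(name): name is "scene" or "top" or "wrist"; returns (picture, depth): 384x512x3 uint8, blue, green, red; 384x512 float32, m along the optical axis (not along the pixel's ray), 0 where there is no reading.
- r.camera_info(name): a dict with "camera_matrix" (3x3 intrinsics, pixels), "k1" (the pictures are not rectified: a ray, as slopes to the right and down, at radius r is drawn at 1 + k1 r^2 times it, then the intrinsics apply), "R" (3x3) and "t" (3): a world point X has camera coordinates R X + t. Camera axes: x right, y down, z forward; pixel columns grow to the right and rows downward; lengths in m; the calibration is good to about 2 mm. A picture is of the moment at which its call begins: read the wrist's pose just before it. camera_info takes no time and is no camera call; for the wrist camera it gives the pose at the moment of the call.
- r.hand_in(): hands the job in; it is judged then, once.
The state is a dict: "clock": time; "joints": joint angles; "qvel": joint speeds; "tau": joint torques, N m; "tcp_pos": TCP position; "orientation": TCP orientation; "contact_force": force on the tool from outside, world axes, zero at the start; "moment": the same for the moment, N m; "grip_width": finger opening in m; "gripper_force": force on a finger pad.
Only numpy, scipy, OpenCV 4.12 (cv2) and the standard library are available. Lean on these libraries where they do the work, as an engineer would, in place of code of your own. Each camera call takes 0.05 s, during which the arm holds its last target. There are 200 camera calls.

## Task

Check the small pinned frame for squareness by its diagonals. Starting with the slide rule as it sits on the red diagonal, slide the orange-finned cursor in until its jaw bears gently but firmly on the opposite red pin, and hold it so for a moment; then move the rule over to the blue diagonal, socket fully down on one blue pin, and close the jaw on the other blue pin in the same way. Leave the rule there, closed, and throw the white toggle fully over to the colour of the longer diagonal, without pushing the frame out of shape or disturbing the things around it.

Things in the scene. Friction and masses are not known exactly. Their poses are not given: they have to be found in the camera images.
- frame: aluminium frame of four rails (22 mm wide, tops 16 mm above the table), about 164 x 164 mm, screwed to the table by its near rail; origin on the table at the centre of the frame as if square; x from near rail to far rail, y along the near rail to the left. The far rail is shifted along y by up to 10 mm either way, so the frame is out of square. Stiff: 20 N does not rack it
- red_near (a point): centre of the top (30 mm above the table) of the red pin on the near rail, right side; the red diagonal runs from here to red_far. All four pins are round, 14 mm diameter, stand 14 mm above a round corner plate (48 mm) level with the rails, with a domed top; spacing when square 140 x 140 mm, so each diagonal between pin axes is 191 to 205 mm
- red_far (a point): centre of the top of the red pin on the far rail, left side, 30 mm above the table
- blue_near (a point): centre of the top of the blue pin on the near rail, left side, 30 mm above the table; the blue diagonal runs from here to blue_far
- blue_far (a point): centre of the top of the blue pin on the far rail, right side, 30 mm above the table
- rule: loose steel slide rule, about 0.43 kg: a flat beam 30 mm wide, 10 mm thick, 298 mm long (x -10 to +288 mm) whose underside rests on the pin tops; origin at socket; x along the beam towards the cursor, z up. Its centre of mass is about 15 mm beyond the black handle. It starts with the socket on red_near, the beam lying along the red diagonal
- socket (a point): roof centre of the downward blind socket at the end of the rule (44 mm square outside, hole 17.5 mm square, 14 mm deep): when the socket is fully down on a pin this point meets the pin's top centre. Its rim hangs 14 mm below the beam and then rests on the round corner plate
- handle (a point): centre of the black grip block on the beam, 125 mm from the socket along x: 20 mm along the beam, 24 mm across, from 10 to 42 mm above the beam's underside; lift the rule here
- cursor: slider on the beam with a flat brass jaw plate 48 mm wide that hangs 12 mm below the beam; origin on the jaw's face (looks to the socket), level with the beam's underside; x away from the socket. The jaw closes inward on the outer side of the second pin and touches at 7 mm from its axis. 1.5 N friction; face travels 180 to 250 mm from the socket axis, starts at 222 to 236. Press 4 to 12 N
- fin (a point): centre of the orange thumb fin on top of the cursor, 16 mm outside the jaw face: 14 mm along the beam, 24 mm across, from 14 to 42 mm above the beam's underside; push it along the beam
- verdict (a joint): angle of the white toggle, rad: 0 = fully over to the blue disc, 1.0 = fully over to the red disc, 0.5 = upright (start 0.4 to 0.6); it stays where it is left
- verdict_base: block of the toggle, fixed to the table, on a 150 x 34 mm plate, with a red disc at the end towards +x of this body and a blue disc at the other end; origin on the table, under the pivot; the toggle swings towards +x (red) or -x (blue) of this body
- verdict_tip (a point): centre of the end of the toggle, in the white ball (26 mm), 80 mm from its pivot, which is 22 mm above the table
- coupling: bystander: pale round coupling, 25 mm diameter and high, origin at its underside
- bearing_block: bystander: pale bearing block 30 x 34 x 29 mm, origin at its underside
- objective: bystander: microscope objective standing on the table, 31 mm diameter, 44 mm high, origin at its underside

How it is judged:
By the outcome, as a careful person would: the job done as asked, in the order asked, and still so for the second after the job is handed in, with the robot touching nothing.
It also fails if it takes over 72 s, if anything falls off the work surface, if the arm or the gripper's body presses on something with over 40 N, if the wrist force passes 120 N, or if a joint passes its speed limit or range.

## Working session

There is one attempt and no reset: what is moved stays moved. The work goes in short steps, Python scripts to look and compute and a shell command to move; the robot and the scene stay as the last step left them, time stands still between calls to the robot, and variables do not carry over. Pictures are saved under pics/ and viewed, at most 10 in all, crops included, and the job is handed in when it is done.

```bash
ls; mkdir -p pics; python3 - <<'E'
from bench import r
import cv2,numpy as np
o=r.get_obs()
for k,v in o.items(): print(k,np.round(v,4))
for n in ["top","scene"]:
    p,d=r.grab_frame(n); cv2.imwrite(f"pics/{n}0.png",p); np.save(f"pics/{n}0.npy",d)
    c=r.camera_info(n); print(n,{k:np.round(v,4).tolist() for k,v in c.items()})
E
```

```text
(no output)
```

View pics/top0.png

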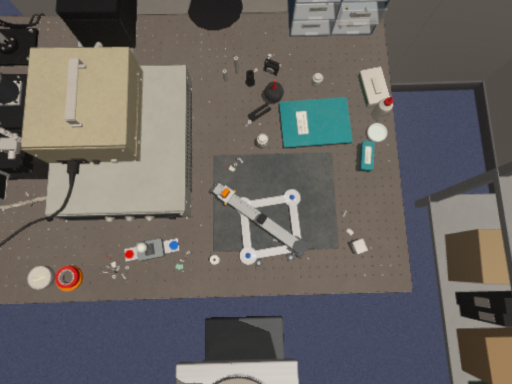

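View pics/scene0.png

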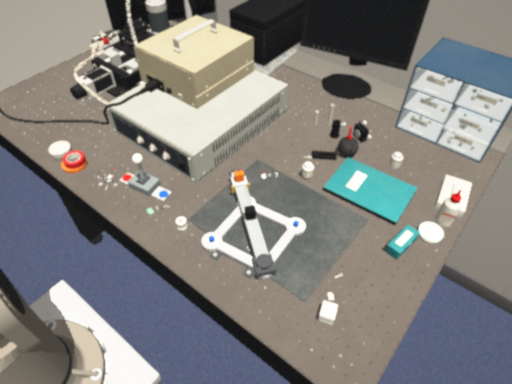

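```bash
cat > h.py <<'E'
from bench import r
import cv2,numpy as np
from scipy.spatial.transform import Rotation as Ro
def ray(c,u,v):
    K=np.array(c['camera_matrix']); 
    p=cv2.undistortPoints(np.array([[[u,v]]],float),K,np.array([c['k1'],0,0,0.]))[0,0]
    return np.array([p[0],p[1],1.])
def onplane(c,u,v,z):
    R=np.array(c['R']);t=np.array(c['t']); o=-R.T@t; d=R.T@ray(c,u,v); return o+d*(z-o[2])/d[2]
def atdepth(c,u,v,dep):
    R=np.array(c['R']);t=np.array(c['t']); return R.T@(ray(c,u,v)*dep-t)
def proj(c,X):
    R=np.array(c['R']);t=np.array(c['t'])
    return cv2.projectPoints(np.array(X,float).reshape(-1,1,3),cv2.Rodrigues(R)[0],t,np.array(c['camera_matrix']),np.array([c['k1'],0,0,0.]))[0][:,0]
def tool():
    o=r.get_obs(); return np.array(o['tcp_pos']),Ro.from_rotvec(o['orientation']).as_matrix(),o
E
python3 - <<'E'
from h import *
p=cv2.imread('pics/top0.png')
a=p[175:275,195:315]; a=cv2.resize(a,None,fx=5,fy=5,interpolation=cv2.INTER_CUBIC)
b=p[225:275,110:190]; b=cv2.resize(b,None,fx=5,fy=5,interpolation=cv2.INTER_CUBIC)
im=np.zeros((600,800,3),np.uint8); im[:500,:600]=a; cv2.imwrite('pics/c1.png',im[:500,:600]); cv2.imwrite('pics/c2.png',b)
c=r.camera_info('top'); d=np.load('pics/top0.npy')
for n,u,v in [('bf',292,197),('bn',248,256),('handle',261,217),('fin',226,193),('ball',141,247),('redd',129,254),('blued',174,245),('bear',360,246),('lamp1',292,180),('sock',298,246)]:
    print(n,np.round(atdepth(c,u,v,d[v,u]),4))
E
```

```text
bf [ 0.5811 -0.166   0.0315]
bn [ 0.4221 -0.0396  0.0297]
handle [ 0.5217 -0.0769  0.0712]
fin [0.5886 0.0148 0.073 ]
ball [0.4489 0.2229 0.1155]
redd [0.4375 0.2885 0.0071]
blued [0.4587 0.1657 0.0058]
bear [ 0.4411 -0.3449  0.0285]
lamp1 [ 0.6364 -0.1716  0.0038]
sock [ 0.4447 -0.1747  0.0416]
```

View pics/c1.png

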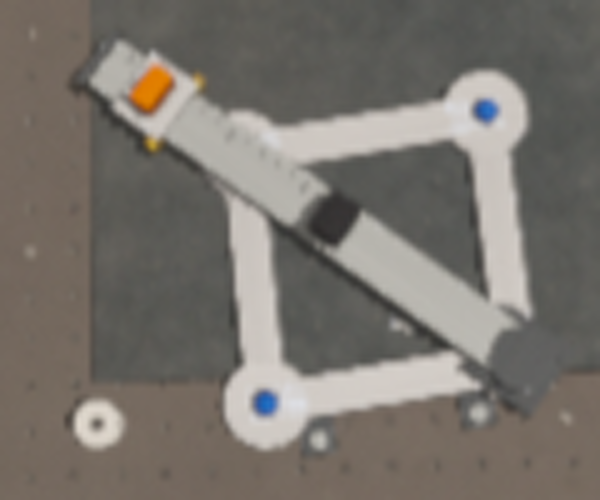

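View pics/c2.png

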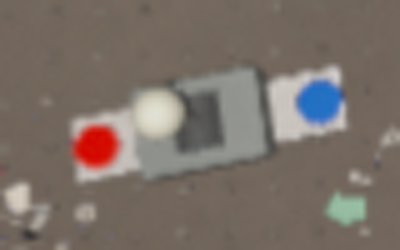

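```bash
python3 - <<'E'
from h import *
c=r.camera_info('top')
bf=onplane(c,292,197,.03);bn=onplane(c,248,255.6,.03)
h=onplane(c,261.6,218.6,.072);f=onplane(c,225.4,192.6,.072)
j1=onplane(c,195+198/5,175+82/5,.03);j2=onplane(c,195+152/5,175+144/5,.03)
e=(f-h)/np.linalg.norm(f-h)
print('bf',bf,'bn',bn,'len',np.linalg.norm(bf-bn));print('h',h,'f',f,np.linalg.norm(f-h),'yaw',np.degrees(np.arctan2(e[1],e[0])))
print('blue yaw',np.degrees(np.arctan2(*(bf-bn)[1::-1])))
s=h-e*.125;print('sock',s,'rail',np.linalg.norm(s[:2]-bn[:2]),'dir',np.degrees(np.arctan2(*(bn-s)[1::-1])), 'jaw',j1,j2)
b=np.array([onplane(c,110+x/5,225+y/5,z) for x,y,z in[(95,145,.007),(320,101,.007),(157,112,.1)]]);print(b)
t,R,o=tool();print(R)
for sc in['scene']:
    cc=r.camera_info(sc);d=np.load('pics/scene0.npy');
    for n,u,v in [('fin',239,176),('handle',250,212),('ball',138,158)]: print(n,atdepth(cc,u,v,d[v,u]),proj(cc,[bf,bn]))
E
```

```text
bf [ 0.5813604  -0.16621771  0.03      ] bn [ 0.4231352  -0.03962858  0.03      ] len 0.20263272150672718
h [ 0.51731894 -0.07831372  0.072     ] f [0.58992422 0.01641127 0.072     ] 0.11934970083599371 yaw 52.53037953984919
blue yaw -38.661789610696594
sock [ 0.44127636 -0.17752322  0.072     ] rail 0.13908283664018342 dir 97.49468203089532 jaw [ 0.60149207 -0.00628573  0.03      ] [0.56693153 0.01984551 0.03      ]
[[0.43745899 0.28850148 0.007     ]
 [0.45802546 0.16540482 0.007     ]
 [0.44887944 0.2266542  0.1       ]]
[[-9.58871724e-01  2.83839527e-01 -3.75109036e-04]
 [ 2.83839755e-01  9.58870328e-01 -1.63912615e-03]
 [-1.05567866e-04 -1.67818257e-03 -9.99998586e-01]]
fin [0.58625369 0.01336229 0.0684696 ] [[295.88565541 222.31544356]
 [211.3042968  237.51972689]]
handle [ 0.5106547  -0.08371785  0.07300144] [[295.88565541 222.31544356]
 [211.3042968  237.51972689]]
ball [0.44687347 0.21985572 0.11104692] [[295.88565541 222.31544356]
 [211.3042968  237.51972689]]
```

```bash
cat >> h.py <<'E'
import os
def goto(X,yaw_deg):
    t,R,o=tool(); d=R.T@(np.array(X)-t)
    y=np.radians(yaw_deg); Rt=np.array([[np.cos(y),np.sin(y),0],[np.sin(y),-np.cos(y),0],[0,0,-1.]])
    print('shift',np.round(d,4),'rot',np.round(Ro.from_matrix(R.T@Rt).as_rotvec(),4),'|d|',round(np.linalg.norm(d),3),'t',o['clock'],'F',np.round(o['contact_force'],2))
E
python3 - <<'E'
from h import *
c=r.camera_info('top');d=np.load('pics/top0.npy')
for u,v in [(185,205),(100,205),(130,150),(180,80),(60,205),(60,155)]: print(u,v,np.round(atdepth(c,u,v,d[v,u]),3))
goto([.612,.046,.20],52.5)
E
```

```text
185 205 [0.554 0.118 0.103]
100 205 [0.558 0.33  0.112]
130 150 [0.673 0.231 0.196]
180 80 [ 0.394 -0.052  1.008]
60 205 [0.561 0.431 0.11 ]
60 155 [0.668 0.4   0.184]
shift [-0.5738 -0.4566  0.1038] rot [-1.0000e-03  1.7000e-03  1.9375e+00] |d| 0.741 t 0.1 F [-0.09  0.63 -0.55]
```

```bash
echo '{"segments":[[-0.038,-0.03,0,0,0,0],[-0.076,-0.06,0,0,0,0],[-0.114,-0.091,0,0,0,0],[-0.152,-0.121,0,0,0,0],[-0.19,-0.152,0,0,0,0]]}' | python3 drive.py 0 20
echo '{"segments":[[-0.038,-0.03,0,0,0,0],[-0.076,-0.06,0,0,0,0],[-0.114,-0.091,0,0,0,0],[-0.152,-0.121,0,0,0,0],[-0.19,-0.152,0,0,0,0]]}' | python3 drive.py
echo '{"segments":[[-0.038,-0.03,0,0,0,0],[-0.076,-0.06,0,0,0,0],[-0.114,-0.091,0,0,0,0],[-0.152,-0.121,0,0,0,0],[-0.19,-0.152,0,0,0,0]]}' | python3 drive.py
echo '{"segments":[[0,0,0,0,0,0.15],[0,0,0,0,0,0.3],[0,0,0,0,0,0.45],[0,0,0,0,0,0.6],[0,0,0,0,0,0.75]]}' | python3 drive.py
echo '{"segments":[[0,0,0,0,0,0.15],[0,0,0,0,0,0.3],[0,0,0,0,0,0.45],[0,0,0,0,0,0.6],[0,0,0,0,0,0.75]]}' | python3 drive.py
echo '{"segments":[[0,0,0,0,0,0.15],[0,0,0,0,0,0.3],[0,0,0,0,0,0.437],[0,0,0,0,0,0.437]]}' | python3 drive.py
python3 -c "
from h import *
goto([.612,.046,.20],52.5)
print(tool()[2]['joints'])
p,d=r.grab_frame('wrist');cv2.imwrite('pics/w1.png',p);np.save('pics/w1.npy',d)
c=r.camera_info('wrist');print(-np.array(c['R']).T@np.array(c['t']));import pickle;pickle.dump(c,open('pics/w1.pkl','wb'))"
```

```text
clock: 0.6
tcp_pos: [0.3314, 0.4457, 0.3036]
orientation: [-0.45, -3.109, 0.001]
contact_force: [1.6, -0.2, 1.2]
grip_width: 0.0122
gripper_force: 0.0
clock: 1.1
tcp_pos: [0.4703, 0.2461, 0.3038]
orientation: [-0.45, -3.109, -0.0]
contact_force: [0.7, 0.1, -0.7]
grip_width: -0.0003
gripper_force: 0.0
clock: 1.6
tcp_pos: [0.6094, 0.0467, 0.3036]
orientation: [-0.45, -3.109, -0.0]
contact_force: [0.4, 1.2, 0.4]
grip_width: -0.0002
gripper_force: 0.0
clock: 2.1
tcp_pos: [0.6084, 0.0482, 0.3034]
orientation: [-1.566, -2.723, 0.001]
contact_force: [-0.5, -0.4, -0.3]
grip_width: -0.0004
gripper_force: 0.0
clock: 2.6
tcp_pos: [0.6084, 0.0483, 0.3035]
orientation: [-2.455, -1.96, 0.001]
contact_force: [-0.2, 0.4, 0.5]
grip_width: 0.0001
gripper_force: 0.0
clock: 3.0
tcp_pos: [0.6084, 0.0485, 0.3034]
orientation: [2.818, 1.389, -0.002]
contact_force: [0.1, 0.1, -0.8]
grip_width: -0.0002
gripper_force: 0.0
shift [0.0003 0.0044 0.1034] rot [-0.0004  0.0011 -0.0003] |d| 0.103 t 3.0 F [ 0.08  0.08 -0.77]
[-0.73522025  0.45385671  0.75554999  1.75412847 -0.34842724  1.07374131
 -0.51564917]
[0.65495103 0.10922173 0.37255417]
```

View pics/w1.png

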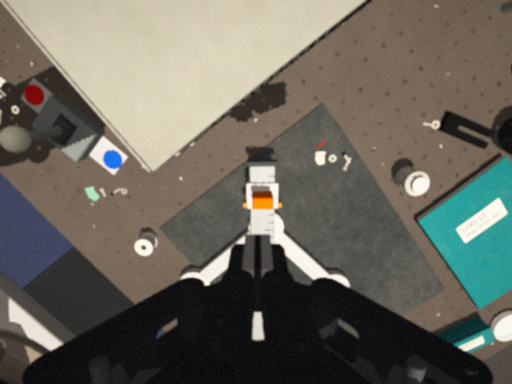

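```bash
python3 -c "
from h import *
import pickle
c=pickle.load(open('pics/w1.pkl','rb'));p=cv2.imread('pics/w1.png').astype(int)
m=(p[...,2]>140)&(p[...,0]<90)&(p[...,1]<160);m[:, :235]=0;m[:,290:]=0;m[:180]=0;m[225:]=0
for v in range(188,214):
  u=np.where(m[v])[0]
  if len(u): print(v,u.min(),u.max(),p[v,u].mean(0).astype(int))
for v in (196,208,190):print(v,onplane(c,261.5,v,.072),onplane(c,261.5,v,.044))
print(onplane(c,260.5,165,.04),onplane(c,261,232,.04))
"
```

```text
193 271 271 [ 87 110 149]
197 253 271 [  4  65 168]
198 253 271 [  3  98 231]
199 253 272 [  6 131 251]
200 253 272 [  6 149 253]
201 253 271 [  3 151 253]
202 245 280 [  9 147 240]
203 243 281 [ 12 149 242]
204 242 271 [  8 150 246]
205 242 282 [ 11 148 242]
206 243 281 [  9 151 248]
207 243 281 [ 22 151 239]
196 [0.59790415 0.02693189 0.072     ] [0.59258959 0.01926567 0.044     ]
208 [0.58942939 0.01571337 0.072     ] [0.58332532 0.00700202 0.044     ]
190 [0.60205637 0.03242786 0.072     ] [0.59712863 0.02527365 0.044     ]
[0.61400627 0.04946512 0.04      ] [ 0.56238436 -0.01976433  0.04      ]
```

```bash
echo '{"segments":[[0,0.0045,0.045,0,0,0],[0,0.0045,0.09,0,0,0],[0,0.0045,0.135,0,0,0],[0,0.0045,0.17,0,0,0],[0,0.0045,0.175,0,0,0]]}' | python3 drive.py
echo '{"segments":[[-0.004,0,0,0,0,0],[-0.007,0,0,0,0,0],[-0.009,0,0,0,0,0],[-0.010,0,0,0,0,0],[-0.010,0,0,0,0,0]]}' | python3 drive.py
echo '{"segments":[[-0.001,0,0,0,0,0],[-0.002,0,0,0,0,0],[-0.003,0,0,0,0,0],[-0.004,0,0,0,0,0],[-0.004,0,0,0,0,0]]}' | python3 drive.py
python3 -c "
from h import *
goto([.5965,.025,.126],52.5)"
```

```text
clock: 3.55
tcp_pos: [0.6095, 0.0456, 0.1247]
orientation: [-2.812, -1.394, 0.012]
contact_force: [-1.2, -0.0, 0.5]
grip_width: 0.0
gripper_force: 0.0
clock: 4.05
tcp_pos: [0.6066, 0.0375, 0.13]
orientation: [2.817, 1.39, 0.003]
contact_force: [0.5, 0.3, 0.9]
grip_width: 0.0001
gripper_force: 0.0
clock: 4.55
tcp_pos: [0.6039, 0.0346, 0.1289]
orientation: [-2.817, -1.39, -0.001]
contact_force: [-0.0, 0.9, 0.8]
grip_width: 0.0001
gripper_force: 0.6
shift [-0.0121 -0.      0.0029] rot [ 0.     -0.0004  0.0007] |d| 0.012 t 4.55 F [-0.02  0.88  0.8 ]
```

```bash
cat > f.py <<'E'
from h import *
import sys
t,R,o=tool(); e=R[:,0]; F=np.array(o['contact_force']); print('along',round(float(F@e),2),'lat',round(float(F@R[:,1]),2),'Fz',round(F[2],2),'s',round(float(t@e),4))
E
echo '{"segments":[[-0.002,0,0,0,0,0],[-0.004,0,0,0,0,0],[-0.006,0,0,0,0,0],[-0.008,0,0,0,0,0],[-0.008,0,0,0,0,0]]}' | python3 drive.py;python3 f.py
echo '{"segments":[[-0.002,0,0,0,0,0],[-0.004,0,0,0,0,0],[-0.006,0,0,0,0,0],[-0.008,0,0,0,0,0],[-0.008,0,0,0,0,0]]}' | python3 drive.py;python3 f.py
python3 -c "
from h import *
p,d=r.grab_frame('wrist');cv2.imwrite('pics/w2.png',p[150:300,150:400])"
```

```text
clock: 5.05
tcp_pos: [0.5986, 0.0275, 0.1289]
orientation: [-2.818, -1.389, 0.001]
contact_force: [1.0, 0.4, 0.3]
grip_width: 0.0002
gripper_force: 0.1
along 0.92 lat 0.54 Fz 0.35 s 0.3862
clock: 5.55
tcp_pos: [0.5937, 0.0212, 0.1289]
orientation: [2.818, 1.39, -0.001]
contact_force: [0.7, 0.3, 0.6]
grip_width: 0.0
gripper_force: 0.2
along 0.63 lat 0.41 Fz 0.63 s 0.3782
```

View pics/w2.png

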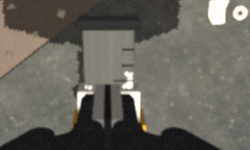

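```bash

echo '{"segments":[[-0.002,0,0,0,0,0],[-0.004,0,0,0,0,0],[-0.006,0,0,0,0,0],[-0.007,0,0,0,0,0],[-0.007,0,0,0,0,0]]}' | python3 drive.py;python3 f.py
echo '{"segments":[[-0.001,0,0,0,0,0],[-0.002,0,0,0,0,0],[-0.003,0,0,0,0,0],[-0.003,0,0,0,0,0]]}' | python3 drive.py;python3 f.py
echo '{"segments":[[-0.001,0,0,0,0,0],[-0.002,0,0,0,0,0],[-0.002,0,0,0,0,0]]}' | python3 drive.py;python3 f.py
```

```text
clock: 6.1
tcp_pos: [0.5895, 0.0158, 0.1289]
orientation: [-2.817, -1.39, 0.001]
contact_force: [0.2, 0.1, -0.9]
grip_width: -0.0001
gripper_force: 0.3
along 0.22 lat 0.13 Fz -0.93 s 0.3713
clock: 6.5
tcp_pos: [0.5878, 0.0136, 0.1289]
orientation: [-2.817, -1.39, 0.0]
contact_force: [-0.2, -0.4, 0.1]
grip_width: 0.0
gripper_force: 0.5
along -0.42 lat 0.08 Fz 0.06 s 0.3685
clock: 6.8
tcp_pos: [0.5866, 0.012, 0.1289]
orientation: [2.817, 1.39, -0.0]
contact_force: [1.2, 0.9, -0.3]
grip_width: 0.0004
gripper_force: 0.5
along 1.39 lat 0.39 Fz -0.27 s 0.3665
```

```bash

for i in 1 2 3; do echo '{"segments":[[-0.001,0,0,0,0,0],[-0.002,0,0,0,0,0],[-0.002,0,0,0,0,0]]}' | python3 drive.py | grep -E 'clock|grip_w'|tr '\n' ' ';python3 f.py; done
python3 -c "
from h import *
p,d=r.grab_frame('scene');cv2.imwrite('pics/s2.png',cv2.resize(p[130:290,180:330],None,fx=4,fy=3.75,interpolation=2))"
```

```text
clock: 7.1 grip_width: -0.0001 along 1.1 lat 1.24 Fz 0.61 s 0.3645
clock: 7.4 grip_width: -0.0003 along 6.21 lat 1.03 Fz -1.88 s 0.3638
clock: 7.7 grip_width: -0.0001 along 9.08 lat 1.11 Fz -4.12 s 0.3632
```

View pics/s2.png

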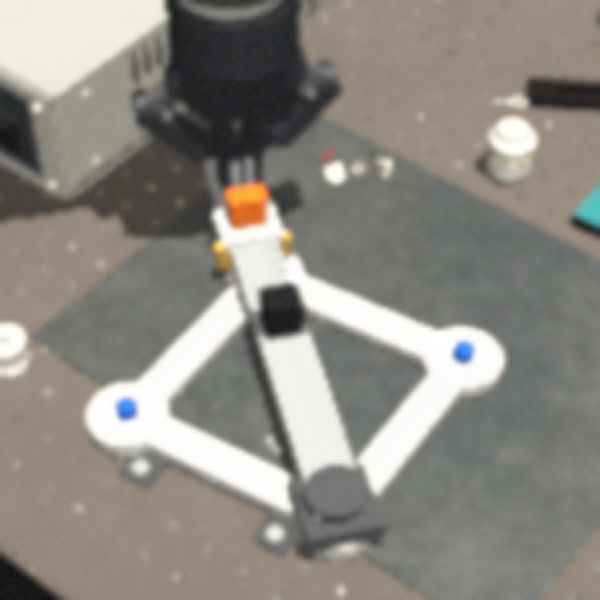

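```bash

for i in 1 2 3; do echo '{"segments":[[0,0,0,0,0,0],[0,0,0,0,0,0],[0,0,0,0,0,0],[0,0,0,0,0,0]]}' | python3 drive.py | grep -E 'clock|contact'|tr '\n' ' ';python3 f.py; done
```

```text
clock: 8.15 contact_force: [6.8, 6.1, -3.2] along 8.94 lat 1.69 Fz -3.23 s 0.3631
clock: 8.55 contact_force: [6.2, 7.1, -2.4] along 9.36 lat 0.63 Fz -2.42 s 0.3631
clock: 8.95 contact_force: [5.9, 6.9, -3.4] along 9.01 lat 0.48 Fz -3.39 s 0.3632
```

```bash

echo '{"segments":[[0.002,0,0,0,0,0],[0.006,0,-0.01,0,0,0],[0.006,0,-0.03,0,0,0],[-0.02,0,-0.03,0,0,0],[-0.04,0,-0.03,0,0,0]]}' | python3 drive.py;python3 f.py
echo '{"segments":[[-0.002,0,0,0,0,0],[-0.004,0,0.015,0,0,0],[-0.004,0,0.030,0,0,0],[-0.004,0,0.030,0,0,0]]}' | python3 drive.py;python3 f.py
echo '{"segments":[[0.006,0,0,0,0,0],[0.009,0,0,0,0,0],[0.012,0,0,0,0,0],[0.015,0,0,0,0,0],[0.018,0,0,0,0,0]]}' | python3 drive.py;python3 f.py
```

```text
clock: 9.45
tcp_pos: [0.5578, -0.0259, 0.1596]
orientation: [2.817, 1.389, -0.001]
contact_force: [0.9, -0.7, -0.2]
grip_width: 0.0
gripper_force: 0.0
along 0.01 lat 1.1 Fz -0.18 s 0.3189
clock: 9.85
tcp_pos: [0.5549, -0.0266, 0.126]
orientation: [-2.815, -1.391, 0.007]
contact_force: [0.1, 0.5, -0.2]
grip_width: 0.0001
gripper_force: 0.0
along 0.44 lat -0.22 Fz -0.15 s 0.3156
clock: 10.35
tcp_pos: [0.5673, -0.0133, 0.129]
orientation: [2.817, 1.39, -0.0]
contact_force: [-1.8, -2.1, -0.3]
grip_width: 0.0002
gripper_force: 0.9
along -2.79 lat -0.17 Fz -0.33 s 0.3346
```

```bash

echo '{"segments":[[0.004,0,0,0,0,0],[0.008,0,0,0,0,0],[0.012,0,0,0,0,0],[0.016,0,0,0,0,0],[0.0175,0,0,0,0,0]]}' | python3 drive.py; python3 f.py
echo '{"segments":[[-0.004,0,0,0,0,0],[-0.01,0,-0.03,0,0,0],[-0.02,0,-0.07,0,0,0],[-0.05,0,-0.1,0,0,0],[-0.095,0,-0.12,0,0,0]]}' | python3 drive.py .085
echo '{"segments":[[0,0,0,0,0,-0.15],[0,0,0,0,0,-0.3],[0,0,0,0,0,-0.45],[0,0,0,0,0,-0.6],[0,0,0,0,0,-0.75]]}' | python3 drive.py
echo '{"segments":[[0,0,0,0,0,-0.15],[0,0,0,0,0,-0.3],[0,0,0,0,0,-0.45],[0,0,0,0,0,-0.6],[0,0,0,0,0,-0.75]]}' | python3 drive.py
echo '{"segments":[[0,0,0,0,0,-0.15],[0,0,0,0,0,-0.3],[0,0,0,0,0,-0.45],[0,0,0,0,0,-0.6],[0,0,0,0,0,-0.75]]}' | python3 drive.py
echo '{"segments":[[0,0,0,0,0,-0.15],[0,0,0,0,0,-0.3],[0,0,0,0,0,-0.45],[0,0,0,0,0,-0.6],[0,0,0,0,0,-0.75]]}' | python3 drive.py
echo '{"segments":[[0,0,0,0,0,-0.14],[0,0,0,0,0,-0.14],[0,0,0,0,0,-0.14]]}' | python3 drive.py
python3 -c "
from h import *
goto([.5173,-.0783,.117],232.7)
print(tool()[2]['joints'])
p,d=r.grab_frame('wrist');cv2.imwrite('pics/w3.png',p)
c=r.camera_info('wrist');print(-np.array(c['R']).T@np.array(c['t']));import pickle;pickle.dump(c,open('pics/w3.pkl','wb'))"
```

```text
clock: 10.85
tcp_pos: [0.5783, 0.0013, 0.1289]
orientation: [-2.817, -1.391, -0.0]
contact_force: [-1.6, -2.0, 0.0]
grip_width: 0.0001
gripper_force: 0.8
along -2.58 lat -0.03 Fz 0.0 s 0.3525
clock: 11.35
tcp_pos: [0.5216, -0.0739, 0.2511]
orientation: [2.813, 1.395, 0.006]
contact_force: [0.4, -1.0, 0.3]
grip_width: 0.072
gripper_force: 0.0
clock: 11.85
tcp_pos: [0.52, -0.0748, 0.2491]
orientation: [2.105, 2.332, 0.001]
contact_force: [-0.8, -0.6, -0.5]
grip_width: 0.0852
gripper_force: 0.0
clock: 12.35
tcp_pos: [0.52, -0.0749, 0.249]
orientation: [1.105, 2.94, 0.001]
contact_force: [0.5, -0.6, -1.2]
grip_width: 0.0851
gripper_force: 0.0
clock: 12.85
tcp_pos: [0.52, -0.0749, 0.249]
orientation: [-0.049, 3.141, 0.001]
contact_force: [0.9, -0.6, 0.0]
grip_width: 0.0849
gripper_force: 0.0
clock: 13.35
tcp_pos: [0.52, -0.0749, 0.249]
orientation: [-1.196, 2.905, 0.0]
contact_force: [0.5, -0.8, 0.3]
grip_width: 0.0853
gripper_force: 0.0
clock: 13.65
tcp_pos: [0.52, -0.075, 0.249]
orientation: [-1.382, 2.821, 0.0]
contact_force: [-0.6, 0.4, 0.2]
grip_width: 0.0848
gripper_force: 0.0
shift [4.30e-03 1.00e-04 1.32e-01] rot [-0.      0.0003 -0.0088] |d| 0.132 t 13.65 F [-0.61  0.42  0.2 ]
[-0.05750868  0.29526229  0.09840877  1.97320507 -0.0375997   0.87460674
  2.54254913]
[ 0.47136817 -0.13794367  0.31809907]
```

View pics/w3.png

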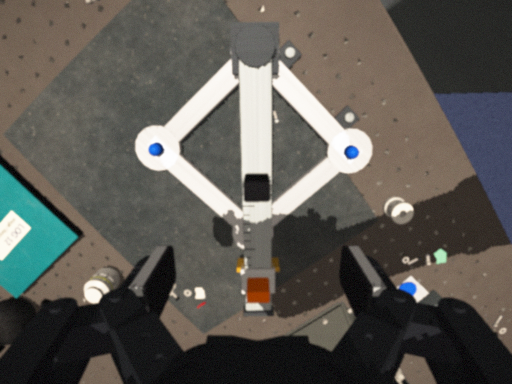

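```bash
python3 -c "
from h import *
import pickle
c=pickle.load(open('pics/w3.pkl','rb'));p=cv2.imread('pics/w3.png')
hsv=cv2.cvtColor(p,cv2.COLOR_BGR2HSV)
m=((hsv[...,0]>105)&(hsv[...,0]<125)&(hsv[...,1]>170)&(hsv[...,2]>80)).astype(np.uint8)
n,l,s,ce=cv2.connectedComponentsWithStats(m)
P=[]
for i in range(1,n):
  if s[i,4]>30: print(s[i],ce[i])
P={}
for k,u,v,z in [('bn',351.3,152,.03),('bf',155.8,149.5,.03),('h1',257,175,.072),('h2',257,199,.072),('beamA',256,70,.04),('beamB',258,210,.04)]:
  P[k]=onplane(c,u,v,z);print(k,P[k])
d=P['bf']-P['bn'];print(np.linalg.norm(d),np.degrees(np.arctan2(d[1],d[0])))
d=P['beamB']-P['beamA'];print(np.degrees(np.arctan2(d[1],d[0])))
a=cv2.resize(p[0:230,140:370],None,fx=3,fy=2.6,interpolation=2);cv2.imwrite('pics/c3.png',a[:598])
"
```

```text
[149 144  13  11 110] [155.20909091 149.01818182]
[346 146  12  12 109] [351.24770642 151.78899083]
[400 283  16  13 137] [407.91240876 288.05109489]
bn [ 0.42609888 -0.04145197  0.03      ]
bf [ 0.58014441 -0.16428696  0.03      ]
h1 [ 0.50945097 -0.08913979  0.072     ]
h2 [ 0.5230915  -0.07157457  0.072     ]
beamA [ 0.45549683 -0.16011547  0.04      ]
beamB [ 0.53634762 -0.05285562  0.04      ]
0.19702401579043735 -38.56865020947066
52.991585777211405
```

View pics/c3.png

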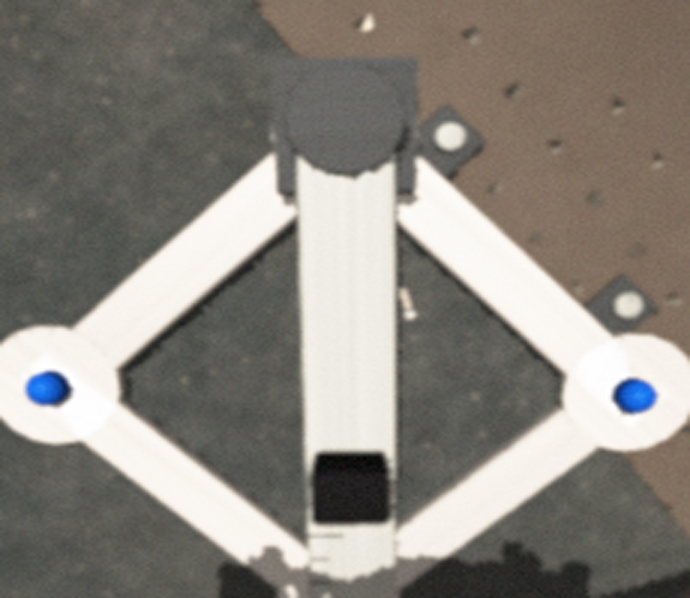

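```bash
python3 -c "
from h import *
import pickle
c=pickle.load(open('pics/w3.pkl','rb'))
print(np.round(c['R'],3).tolist(), c['camera_matrix'])
S=onplane(c,255.7,46.5,.0416);print('disc',S)
for h in [(.5173,-.0783),(.5145,-.082),(.5165,-.0795)]:
  e=np.array([np.cos(np.radians(52.9)),np.sin(np.radians(52.9))]);n=np.array([-e[1],e[0]])
  X=[[*(np.array(h)+a*.01*e+b*.012*n),z] for a in(-1,1) for b in (-1,1) for z in(.04,.072)]
  q=proj(c,X);print(h,q.min(0),q.max(0))
print('want 244.3 173.8 / 270 201.2')
bn=onplane(c,351.25,151.8,.028);bf=onplane(c,155.2,149.0,.028)
print(bn,bf,np.linalg.norm(bf-bn),'S-h',np.linalg.norm(S[:2]-np.array([.5165,-.0795])),'S-bn',S-bn,np.linalg.norm((S-bn)[:2]))
d=onplane(c,257.2,175,.072)-S;print(np.degrees(np.arctan2(d[1],d[0])))
"
```

```text
[[-0.79, 0.613, 0.0], [0.584, 0.752, 0.304], [0.186, 0.24, -0.953]] [[288.83898301   0.         257.22033558]
 [  0.         288.83898301 193.11849308]
 [  0.           0.           1.        ]]
disc [ 0.4438516 -0.1755039  0.0416   ]
(0.5173, -0.0783) [243.74195074 170.2516603 ] [270.99286783 200.34927623]
(0.5145, -0.082) [243.60349809 165.63826833] [271.00321244 195.46065367]
(0.5165, -0.0795) [243.60111181 168.82597285] [270.89806114 198.83934329]
want 244.3 173.8 / 270 201.2
[ 0.42571532 -0.04098663  0.028     ] [ 0.58103157 -0.16522106  0.028     ] 0.1988902530105998 S-h 0.12039326429670384 S-bn [ 0.01813628 -0.13451727  0.0136    ] 0.13573437134874772
52.87354089512315
```

```bash

echo '{"segments":[[0.0025,0,0.04,0,0,-0.012],[0.0025,0,0.08,0,0,-0.012],[0.0025,0,0.12,0,0,-0.012],[0.0025,0,0.131,0,0,-0.012],[0.0025,0,0.131,0,0,-0.012]]}' | python3 drive.py; python3 f.py
echo '{"segments":[[0,0,0,0,0,0],[0,0,0,0,0,0],[0,0,0,0,0,0],[0,0,0,0,0,0],[0,0,0,0,0,0]]}' | python3 drive.py 0 45; python3 f.py
echo '{"segments":[[0,0,0,0,0,0],[0,0,0,0,0,0],[0,0,0,0,0,0]]}' | python3 drive.py; python3 f.py
```

```text
clock: 14.2
tcp_pos: [0.5177, -0.0767, 0.1168]
orientation: [1.402, -2.808, -0.002]
contact_force: [-0.2, -0.4, 0.1]
grip_width: 0.085
gripper_force: 0.0
along 0.46 lat -0.07 Fz 0.1 s -0.2496
clock: 14.7
tcp_pos: [0.5192, -0.0768, 0.1189]
orientation: [-1.404, 2.809, -0.001]
contact_force: [-1.9, 0.2, 6.7]
grip_width: 0.0234
gripper_force: 46.3
along 0.95 lat 1.59 Fz 6.71 s -0.2504
clock: 15.0
tcp_pos: [0.5192, -0.0768, 0.1189]
orientation: [-1.404, 2.809, -0.001]
contact_force: [-0.7, 0.1, 7.1]
grip_width: 0.0232
gripper_force: 46.3
along 0.31 lat 0.61 Fz 7.06 s -0.2504
```

```bash

echo '{"segments":[[0,0,-0.005,0,0,0],[0,0,-0.012,0,0,0],[0,0,-0.022,0,0,0],[0,0,-0.04,0,0,0],[0,0,-0.06,0,0,0]]}' | python3 drive.py; python3 f.py
echo '{"segments":[[0,0,-0.02,0,0,0],[0,0,-0.04,0,0,0],[0,0,-0.04,0,0,0]]}' | python3 drive.py; python3 f.py
python3 -c "
from h import *
for n in ('wrist','top'):
  p,d=r.grab_frame(n);cv2.imwrite('pics/%s4.png'%n,p);np.save('pics/%s4.npy'%n,d)
  c=r.camera_info(n);import pickle;pickle.dump(c,open('pics/%s4.pkl'%n,'wb'))
  if n=='wrist': a=p
  else: b=cv2.resize(p[175:275,195:315],None,fx=4,fy=4,interpolation=2)
im=np.zeros((500,800,3),np.uint8);im[:384,:320]=a[:,100:420];im[:400,320:]=b;cv2.imwrite('pics/m4.png',im[:400])
"
```

```text
clock: 15.5
tcp_pos: [0.518, -0.0767, 0.1785]
orientation: [1.404, -2.809, -0.001]
contact_force: [1.0, 0.8, -3.0]
grip_width: 0.023
gripper_force: 44.8
along -1.25 lat -0.35 Fz -3.03 s -0.2493
clock: 15.8
tcp_pos: [0.52, -0.0769, 0.2208]
orientation: [-1.402, 2.806, -0.004]
contact_force: [0.2, -0.5, -3.7]
grip_width: 0.0234
gripper_force: 45.0
along 0.27 lat -0.42 Fz -3.73 s -0.2513
```

View pics/m4.png

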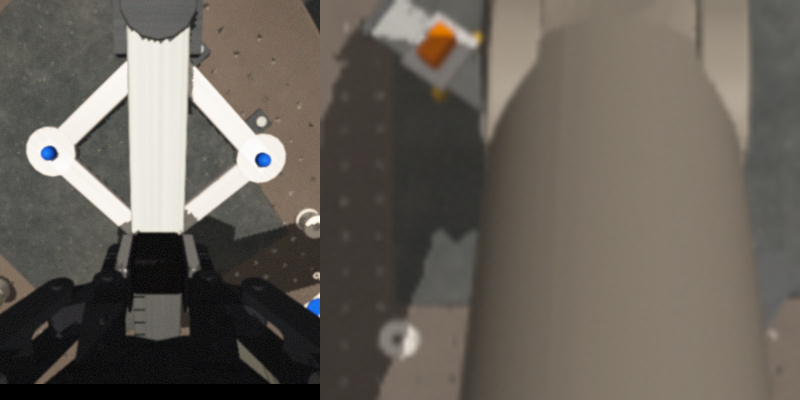

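```bash

echo '{"segments":[[0,0,0,0,0,0.15],[0,0,0,0,0,0.3],[0,0,0,0,0,0.45],[0,0,0,0,0,0.6],[0,0,0,0,0,0.75]]}' | python3 drive.py>/dev/null
echo '{"segments":[[0,0,0,0,0,0.15],[0,0,0,0,0,0.3],[0,0,0,0,0,0.45],[0,0,0,0,0,0.6],[0,0,0,0,0,0.75]]}' | python3 drive.py>/dev/null
echo '{"segments":[[0,0,0,0,0,0.1],[0,0,0,0,0,0.1],[0,0,0,0,0,0.1]]}' | python3 drive.py;python3 f.py
python3 -c "
from h import *
goto([.5218,-.1182,.22],141.4)
print(tool()[2]['joints'])
for n in ('wrist','top'):
  p,d=r.grab_frame(n);cv2.imwrite('pics/%s5.png'%n,p);np.save('pics/%s5.npy'%n,d)
  c=r.camera_info(n);import pickle;pickle.dump(c,open('pics/%s5.pkl'%n,'wb'))
  if n=='wrist': a=p
  else: b=cv2.resize(p[175:275,195:315],None,fx=4,fy=4,interpolation=2)
  hsv=cv2.cvtColor(p,cv2.COLOR_BGR2HSV)
  for nm,m in (('blue',(hsv[...,0]>105)&(hsv[...,0]<125)),('red',(hsv[...,0]<8)|(hsv[...,0]>172))):
    q,l,s,ce=cv2.connectedComponentsWithStats((m&(hsv[...,1]>150)&(hsv[...,2]>70)).astype(np.uint8))
    for i in range(1,q):
      if s[i,4]>6: print(n,nm,s[i],np.round(ce[i],1),np.round(onplane(c,*ce[i],.028),4))
im=np.zeros((500,800,3),np.uint8);im[:384,:320]=a[:,100:420];im[:400,320:]=b;cv2.imwrite('pics/m5.png',im[:400])
"
```

```text
clock: 17.2
tcp_pos: [0.518, -0.0766, 0.217]
orientation: [-1.032, -2.966, 0.001]
contact_force: [-0.4, -0.4, -4.7]
grip_width: 0.0233
gripper_force: 45.0
along 0.05 lat -0.52 Fz -4.68 s -0.4534
shift [-0.0288 -0.0303 -0.003 ] rot [-0.0014 -0.0013  0.0039] |d| 0.042 t 17.2 F [-0.38 -0.38 -4.68]
[-0.33529171  0.35954769  0.44662323  2.02141072 -0.2114117   0.80644448
  1.1349106 ]
wrist blue [221  72   6  14  61] [223.6  78.7] [ 0.4238 -0.0404  0.028 ]
wrist red [125 184  15  14 156] [131.7 190.4] [ 0.4445 -0.1725  0.028 ]
wrist red [322 185  15  14 153] [328.9 191.5] [ 0.5611 -0.0272  0.028 ]
wrist red [417 241   7   9  22] [419.4 245.2] [0.6665 0.0137 0.028 ]
top blue [170 242   8   7  31] [173.9 244.8] [0.4577 0.1612 0.028 ]
top red [272  81   5   8  23] [274.1  85.3] [ 0.9208 -0.1289  0.028 ]
top red [385  97   8   8  48] [388.5 100.8] [ 0.8621 -0.463   0.028 ]
top red [297 246   3   3   8] [298.1 246.9] [ 0.443  -0.1766  0.028 ]
top red [125 250   9   8  54] [128.8 253.7] [0.4372 0.2818 0.028 ]
top red [ 55 266  25  22 226] [ 67.8 276.2] [0.3831 0.44   0.028 ]
```

View pics/m5.png

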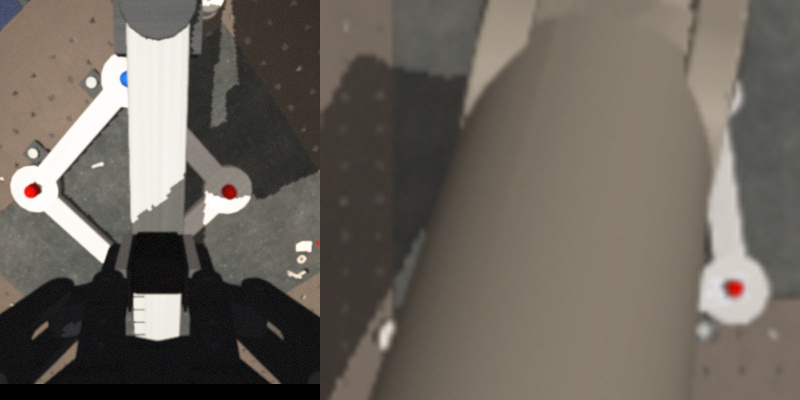

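```bash
python3 -c "
from h import *
import pickle
c=pickle.load(open('pics/wrist5.pkl','rb'));d=np.load('pics/wrist5.npy');t,R,o=tool()
for u,v in [(257,8),(257,25),(257,60),(257,120),(257,200),(250,320),(257,265)]:
  X=atdepth(c,u,v,d[v,u]); print(u,v,np.round(X,4),'tool',np.round(R.T@(X-t),4))
p=cv2.imread('pics/wrist5.png');print([int(x) for x in p[30:50,257].mean(1)])
print('discbottom tool',[np.round(R.T@(onplane(c,257,v,.142)-t),4) for v in (38,40)])
goto([.5203,-.1167,.22],141.4)
"
```

```text
257 8 [ 0.4241 -0.0045  0.1409] tool [ 0.1186 -0.0019  0.0766]
257 25 [ 0.4296 -0.0088  0.1406] tool [ 0.1117 -0.0019  0.0769]
257 60 [ 0.441  -0.0179  0.1377] tool [ 0.0971 -0.0019  0.0798]
257 120 [ 0.463  -0.0353  0.137 ] tool [ 0.069  -0.0019  0.0805]
257 200 [ 0.4966 -0.062   0.1363] tool [ 0.0261 -0.0019  0.0812]
250 320 [ 0.5581 -0.1166  0.1357] tool [-0.0561 -0.0064  0.0816]
257 265 [ 0.5132 -0.0751  0.1684] tool [ 0.005  -0.0019  0.049 ]
[109, 112, 108, 112, 109, 108, 111, 111, 92, 93, 157, 223, 238, 241, 239, 238, 240, 239, 240, 238]
discbottom tool [array([ 0.1059, -0.0019,  0.0755]), array([ 0.1051, -0.0019,  0.0755])]
shift [-0.0264 -0.0301 -0.0026] rot [-0.0006 -0.0007  0.0029] |d| 0.04 t 17.3 F [-0.81 -0.44 -3.8 ]
```

```bash

echo '{"segments":[[-0.0274,-0.0301,0,0,0,0.003],[-0.0274,-0.0301,0.02,0,0,0.003],[-0.0274,-0.0301,0.05,0,0,0.003],[-0.0274,-0.0301,0.07,0,0,0.003],[-0.0274,-0.0301,0.07,0,0,0.003]]}' | python3 drive.py>/dev/null
echo '{"segments":[[0,0,0,0,0,0],[0,0,0,0,0,0]]}' | python3 drive.py>/dev/null;python3 f.py
python3 -c "
from h import *
goto([.5211,-.1173,.14],141.4)
p,d=r.grab_frame('wrist');cv2.imwrite('pics/w6.png',p);np.save('pics/w6.npy',d)
c=r.camera_info('wrist');import pickle;pickle.dump(c,open('pics/w6.pkl','wb'))
p,d=r.grab_frame('scene');cv2.imwrite('pics/s6.png',p)
hsv=cv2.cvtColor(cv2.imread('pics/w6.png'),cv2.COLOR_BGR2HSV)
m=(hsv[...,0]<8)|(hsv[...,0]>172)
q,l,s,ce=cv2.connectedComponentsWithStats((m&(hsv[...,1]>150)&(hsv[...,2]>70)).astype(np.uint8))
for i in range(1,q):
  if s[i,4]>20: print(s[i],np.round(ce[i],1),np.round(onplane(c,*ce[i],.028),4))
"
```

```text
along -0.18 lat -0.22 Fz -3.53 s -0.4813
shift [ 0.001  -0.0004  0.0091] rot [ 0.0012  0.0018 -0.0018] |d| 0.009 t 18.0 F [ 0.01 -0.28 -3.53]
[117 171  22  20 320] [127.2 180.4] [ 0.4447 -0.1725  0.028 ]
[383 171  23  20 348] [394.  180.8] [ 0.5603 -0.029   0.028 ]
[494 244   7  12  38] [496.8 249.7] [0.6604 0.0078 0.028 ]
```

```bash

echo '{"segments":[[0.001,0,0.006,0,0,-0.002],[0.001,0,0.011,0,0,-0.002],[0.001,0,0.013,0,0,-0.002],[0.001,0,0.015,0,0,-0.002],[0.001,0,0.017,0,0,-0.002]]}' | python3 drive.py|grep tcp_pos;python3 f.py
echo '{"segments":[[0,0,0.002,0,0,0],[0,0,0.004,0,0,0],[0,0,0.004,0,0,0]]}' | python3 drive.py|grep tcp_pos;python3 f.py
```

```text
tcp_pos: [0.5205, -0.1167, 0.1307]
along 0.9 lat 0.56 Fz -3.21 s -0.4796
tcp_pos: [0.5207, -0.1164, 0.1268]
along -0.58 lat 2.03 Fz -3.3 s -0.4795
```

```bash

echo '{"segments":[[0,0,0.002,0,0,0],[0,0,0.004,0,0,0],[0,0,0.004,0,0,0]]}' | python3 drive.py|grep tcp_pos;python3 f.py
echo '{"segments":[[0,0,0.001,0,0,0],[0,0,0.002,0,0,0],[0,0,0.002,0,0,0]]}' | python3 drive.py|grep tcp_pos;python3 f.py
echo '{"segments":[[0,0,0.001,0,0,0],[0,0,0.002,0,0,0],[0,0,0.002,0,0,0]]}' | python3 drive.py|grep tcp_pos;python3 f.py
```

```text
tcp_pos: [0.5209, -0.1164, 0.1228]
along -0.87 lat 3.24 Fz -3.62 s -0.4797
tcp_pos: [0.5208, -0.1166, 0.1209]
along 0.09 lat 3.02 Fz -2.64 s -0.4797
tcp_pos: [0.5206, -0.1165, 0.119]
along 1.43 lat 3.42 Fz 1.96 s -0.4796
```

```bash

echo '{"segments":[[0,0,0,0,0,0],[0,0,0,0,0,0],[0,0,0,0,0,0]]}' | python3 drive.py .06|grep tcp_pos;python3 f.py
echo '{"segments":[[0,0,-0.03,0,0,0],[0,0,-0.07,0,0,0],[0,0,-0.11,0,0,0],[0,0,-0.13,0,0,0],[0,0,-0.13,0,0,0]]}' | python3 drive.py .085;python3 f.py
python3 -c "
from h import *
p,d=r.grab_frame('wrist');cv2.imwrite('pics/w7.png',p);np.save('pics/w7.npy',d)
c=r.camera_info('wrist');import pickle;pickle.dump(c,open('pics/w7.pkl','wb'))
for u,v in [(257,40),(257,70),(257,120),(257,160),(257,230),(257,190)]:
  print(u,v,np.round(atdepth(c,u,v,d[v,u]),4))
"
```

```text
tcp_pos: [0.52, -0.1174, 0.1188]
along 0.15 lat -0.81 Fz -0.48 s -0.4796
clock: 20.6
tcp_pos: [0.5219, -0.1176, 0.2519]
orientation: [1.037, 2.959, 0.002]
contact_force: [0.6, 0.4, 0.4]
grip_width: 0.0848
gripper_force: 0.0
along -0.21 lat 0.71 Fz 0.42 s -0.4823
257 40 [ 0.4188 -0.0377  0.041 ]
257 70 [ 0.4379 -0.053   0.037 ]
257 120 [ 0.4727 -0.0808  0.0376]
257 160 [ 0.5029 -0.105   0.0374]
257 230 [ 0.5619 -0.1522  0.0379]
257 190 [ 0.5194 -0.1182  0.0694]
```

View pics/w7.png

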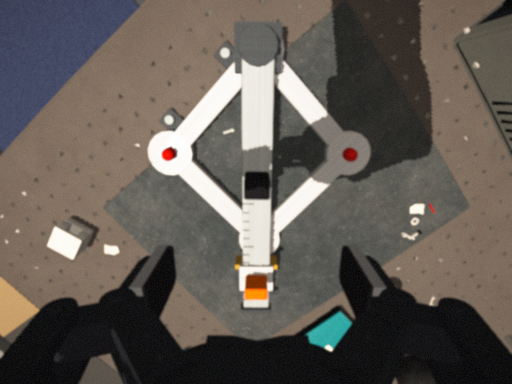

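```bash
python3 -c "
from h import *
import pickle
c=pickle.load(open('pics/w7.pkl','rb'))
print(onplane(c,256.5,277,.072),onplane(c,256.5,292,.072),onplane(c,257,45,.0416))
goto([.6357,-.2087,.129],141.4)
"
echo '{"segments":[[-0.045,0,0,0,0,0],[-0.09,0,0,0,0,0],[-0.13,0,0,0,0,0],[-0.146,0,0,0,0,0],[-0.146,0,0,0,0,0]]}' | python3 drive.py 0 20; python3 f.py
python3 -c "
from h import *
goto([.6357,-.2087,.129],141.4)
"
```

```text
[ 0.58932182 -0.17476114  0.072     ] [ 0.60328536 -0.18594729  0.072     ] [ 0.42205464 -0.0402913   0.0416    ]
shift [-1.465e-01 -1.000e-04  1.214e-01] rot [ 0.0016  0.0023 -0.0001] |d| 0.19 t 20.65 F [0.23 0.57 0.18]
clock: 21.15
tcp_pos: [0.6348, -0.2099, 0.2465]
orientation: [-1.041, -2.962, 0.003]
contact_force: [-0.6, 0.3, 1.2]
grip_width: 0.0115
gripper_force: 0.0
along 0.64 lat -0.2 Fz 1.25 s -0.6263
shift [-1.000e-04  1.800e-03  1.175e-01] rot [-0.0028 -0.0012 -0.0021] |d| 0.118 t 21.15 F [-0.62  0.25  1.25]
```

```bash

echo '{"segments":[[0,0.0005,0.045,0,0,0],[0,0.0005,0.09,0,0,0],[0,0.0005,0.11,0,0,0],[0,0.0005,0.119,0,0,0],[0,0.0005,0.119,0,0,0]]}' | python3 drive.py|grep tcp; python3 f.py
echo '{"segments":[[0.003,0,0,0,0,0],[0.006,0,0,0,0,0],[0.009,0,0,0,0,0],[0.012,0,0,0,0,0],[0.012,0,0,0,0,0]]}' | python3 drive.py|grep tcp; python3 f.py
echo '{"segments":[[0.002,0,0,0,0,0],[0.004,0,0,0,0,0],[0.006,0,0,0,0,0],[0.006,0,0,0,0,0]]}' | python3 drive.py|grep tcp; python3 f.py
for i in 1 2; do echo '{"segments":[[0.001,0,0,0,0,0],[0.002,0,0,0,0,0],[0.002,0,0,0,0,0]]}' | python3 drive.py|grep tcp; python3 f.py;done
```

```text
tcp_pos: [0.6335, -0.2067, 0.1283]
along -0.44 lat 0.39 Fz 0.34 s -0.6237
tcp_pos: [0.6255, -0.1996, 0.1305]
along 0.44 lat 0.21 Fz 1.21 s -0.6135
tcp_pos: [0.6208, -0.1961, 0.13]
along -1.59 lat -0.34 Fz 1.13 s -0.6075
tcp_pos: [0.6192, -0.1949, 0.1298]
along -0.89 lat 0.19 Fz 1.25 s -0.6054
tcp_pos: [0.6175, -0.1936, 0.1298]
along -1.31 lat 1.12 Fz -0.57 s -0.6033
```

```bash

echo '{"segments":[[0.001,0,0,0,0,0],[0.001,0,0,0,0,0]]}' | python3 drive.py|grep tcp; python3 f.py
echo '{"segments":[[0.001,0,0,0,0,0],[0.001,0,0,0,0,0]]}' | python3 drive.py|grep tcp; python3 f.py
```

```text
tcp_pos: [0.6167, -0.193, 0.1298]
along -1.06 lat -0.2 Fz 0.79 s -0.6023
tcp_pos: [0.616, -0.1924, 0.1298]
along -1.5 lat 0.74 Fz 0.47 s -0.6014
```

```bash

echo '{"segments":[[0.001,0,0,0,0,0],[0.001,0,0,0,0,0]]}' | python3 drive.py|grep tcp; python3 f.py
echo '{"segments":[[0,0,0,0,0,0]]}' | python3 drive.py|grep tcp; python3 f.py
```

```text
tcp_pos: [0.6154, -0.1919, 0.1299]
along -1.97 lat 0.92 Fz -0.33 s -0.6007
tcp_pos: [0.6154, -0.1919, 0.1299]
along -2.16 lat 1.25 Fz 1.38 s -0.6006
```

```bash

echo '{"segments":[[0.001,0,0,0,0,0],[0.001,0,0,0,0,0]]}' | python3 drive.py|grep tcp; python3 f.py
echo '{"segments":[[0.0007,0,0,0,0,0],[0.0007,0,0,0,0,0]]}' | python3 drive.py|grep tcp; python3 f.py
```

```text
tcp_pos: [0.6151, -0.1917, 0.1301]
along -4.59 lat 0.96 Fz -1.58 s -0.6005
tcp_pos: [0.615, -0.1916, 0.1302]
along -5.87 lat 1.33 Fz -2.33 s -0.6005
```

```bash

echo '{"segments":[[0.001,0,0,0,0,0],[0.001,0,0,0,0,0],[0.001,0,0,0,0,0]]}' | python3 drive.py|grep tcp; python3 f.py
for i in 1 2; do echo '{"segments":[[0,0,0,0,0,0],[0,0,0,0,0,0],[0,0,0,0,0,0],[0,0,0,0,0,0]]}' | python3 drive.py|grep clock; python3 f.py;done
```

```text
tcp_pos: [0.6148, -0.1915, 0.1303]
along -9.44 lat -0.71 Fz -4.44 s -0.6004
clock: 24.95
along -8.14 lat 0.72 Fz -4.21 s -0.6004
clock: 25.35
along -7.87 lat 0.94 Fz -2.89 s -0.6004
```

```bash

echo '{"segments":[[-0.002,0,0,0,0,0],[-0.006,0,0,0,0,0],[-0.012,0,-0.02,0,0,0],[-0.012,0,-0.06,0,0,0],[-0.012,0,-0.11,0,0,0]]}' | python3 drive.py|grep clock; python3 f.py
python3 -c "
from h import *
goto([.442,.263,.24],99.5)
p,d=r.grab_frame('top');cv2.imwrite('pics/top8.png',p);c=r.camera_info('top')
g=cv2.cvtColor(p,cv2.COLOR_BGR2HSV)[235:262,120:185]
m=((g[...,1]<60)&(g[...,2]>150)).astype(np.uint8)
q,l,s,ce=cv2.connectedComponentsWithStats(m)
for i in range(1,q):
  if s[i,4]>15:print(s[i],ce[i],onplane(c,ce[i][0]+120,ce[i][1]+235,.1))
"
```

```text
clock: 25.85
along -1.07 lat 0.77 Fz -0.96 s -0.6064
shift [0.4266 0.2479 0.0006] rot [-0.0053 -0.005   0.7312] |d| 0.493 t 25.85 F [ 1.31 -0.07 -0.96]
[ 44   3  14  15 100] [48.5  9.6] [0.45393769 0.15904336 0.1       ]
[34  5  8 16 86] [37.98837209 12.73255814] [0.44685927 0.18519247 0.1       ]
[  4   8  23  19 184] [16.18478261 15.54347826] [0.44143436 0.23936732 0.1       ]
```

```bash

echo '{"segments":[[0.0427,0.0248,0,0,0,0],[0.0853,0.0496,0,0,0,0],[0.128,0.0744,0,0,0,0],[0.1706,0.0992,0,0,0,0],[0.2133,0.124,0,0,0,0]]}' | python3 drive.py|grep -E 'tcp|contact'
echo '{"segments":[[0.0427,0.0248,0,0,0,0],[0.0853,0.0496,0,0,0,0],[0.128,0.0744,0,0,0,0],[0.1706,0.0992,0,0,0,0],[0.2133,0.124,0,0,0,0]]}' | python3 drive.py|grep -E 'tcp|contact'
echo '{"segments":[[0,0,0,0,0,0.15],[0,0,0,0,0,0.3],[0,0,0,0,0,0.45],[0,0,0,0,0,0.6],[0,0,0,0,0,0.731]]}' | python3 drive.py|grep -E 'tcp|contact'
python3 -c "
from h import *
goto([.442,.263,.155],99.5);print(tool()[2]['joints'])
p,d=r.grab_frame('wrist');c=r.camera_info('wrist');cv2.imwrite('pics/w9.png',p)
hsv=cv2.cvtColor(p,cv2.COLOR_BGR2HSV)
for nm,m in (('blue',(hsv[...,0]>105)&(hsv[...,0]<125)),('red',(hsv[...,0]<8)|(hsv[...,0]>172))):
    q,l,s,ce=cv2.connectedComponentsWithStats((m&(hsv[...,1]>150)&(hsv[...,2]>70)).astype(np.uint8))
    for i in range(1,q):
      if s[i,4]>80: print(nm,s[i],np.round(ce[i],1),np.round(onplane(c,*ce[i],.007),4))
"
```

```text
tcp_pos: [0.5315, 0.034, 0.2396]
contact_force: [0.5, 1.3, 1.4]
tcp_pos: [0.4423, 0.2636, 0.2397]
contact_force: [0.2, 0.8, -0.3]
tcp_pos: [0.4432, 0.262, 0.2395]
contact_force: [-0.5, 0.2, 0.7]
shift [ 0.0013 -0.0008  0.0845] rot [-0.0021  0.0007 -0.0055] |d| 0.084 t 27.4 F [-0.53  0.18  0.67]
[-1.09889512  0.3217027   0.54032291  2.02638427 -0.21831885  0.85094587
 -0.27562961]
red [253  83  18  13  81] [261.5  89.1] [0.4321 0.3495 0.007 ]
red [249 135  22  24 385] [259.2 146.8] [0.4387 0.2925 0.007 ]
```

```bash

echo '{"segments":[[0.006,0,0.04,0,0,0],[0.006,0,0.07,0,0,0],[0.006,0,0.084,0,0,0],[0.006,0,0.084,0,0,0]]}' | python3 drive.py|grep -E 'tcp|contact'
echo '{"segments":[[-0.006,0,0,0,0,0],[-0.012,0,0,0,0,0],[-0.018,0,0,0,0,0],[-0.024,0,0,0,0,0],[-0.028,0,0,0,0,0]]}' | python3 drive.py|grep -E 'tcp|contact'; python3 f.py
echo '{"segments":[[-0.004,0,0,0,0,0],[-0.008,0,0,0,0,0],[-0.012,0,0,0,0,0],[-0.015,0,0,0,0,0],[-0.015,0,0,0,0,0]]}' | python3 drive.py|grep -E 'tcp|contact'; python3 f.py
```

```text
tcp_pos: [0.4418, 0.2673, 0.1543]
contact_force: [0.6, 0.4, 0.3]
tcp_pos: [0.4481, 0.2401, 0.1565]
contact_force: [0.2, 0.8, -0.1]
along 0.76 lat 0.29 Fz -0.08 s 0.1632
tcp_pos: [0.45, 0.2252, 0.1557]
contact_force: [0.7, -0.5, -0.9]
along -0.6 lat 0.62 Fz -0.88 s 0.148
```

```bash

echo '{"segments":[[-0.003,0,0,0,0,0],[-0.006,0,0,0,0,0],[-0.009,0,0,0,0,0],[-0.009,0,0,0,0,0]]}' | python3 drive.py|grep -E 'tcp'; python3 f.py
echo '{"segments":[[-0.002,0,0,0,0,0],[-0.003,0,0,0,0,0],[-0.003,0,0,0,0,0]]}' | python3 drive.py|grep -E 'tcp'; python3 f.py
echo '{"segments":[[-0.002,0,0,0,0,0],[-0.002,0,0,0,0,0]]}' | python3 drive.py|grep -E 'tcp'; python3 f.py
```

```text
tcp_pos: [0.4515, 0.2169, 0.1559]
along 1.02 lat -0.11 Fz -0.44 s 0.1394
tcp_pos: [0.4516, 0.2163, 0.1559]
along 8.25 lat -0.09 Fz -1.61 s 0.1381
tcp_pos: [0.4516, 0.216, 0.156]
along 13.15 lat -0.35 Fz -3.41 s 0.1374
```

```bash

echo '{"segments":[[0.005,0,0,0,0,0],[0.02,0,0,0,0,0],[0.03,0,-0.03,0,0,0],[0.03,0,-0.08,0,0,0],[0.06,0,-0.12,0,0,0]]}' | python3 drive.py|grep -E 'clock|tcp|contact'
echo '{"segments":[[0.05,0,0,0,0,0],[0.1,0,0,0,0,0],[0.15,0,0,0,0,0],[0.15,0,0,0,0,0]]}' | python3 drive.py|grep -E 'clock|tcp'
python3 -c "
from h import *
import cv2
from numpy.linalg import norm
p,d=r.grab_frame('top');c=r.camera_info('top');cv2.imwrite('pics/top9.png',p)
X=[(u,v,atdepth(c,u,v,d[v,u])) for v in range(230,270) for u in range(115,195)]
X=[(u,v,x) for u,v,x in X if .075<x[2]<.13 and x[0]<.53]
print(len(X), np.mean([[u,v] for u,v,x in X],0), np.mean([x for _,_,x in X],0))
# rule: fin, blue pins
hsv=cv2.cvtColor(p,cv2.COLOR_BGR2HSV)
m=((hsv[...,0]>5)&(hsv[...,0]<22)&(hsv[...,1]>200)&(hsv[...,2]>120)).astype(np.uint8)
q,l,s,ce=cv2.connectedComponentsWithStats(m)
for i in range(1,q):
  if s[i,4]>8: print('fin',s[i],onplane(c,*ce[i],.065))
for nm,u,v,z in (('handle',0,0,0),):
  m=((hsv[...,2]<45)).astype(np.uint8);m[:170]=0;m[280:]=0;m[:,:195]=0;m[:,320:]=0
  q,l,s,ce=cv2.connectedComponentsWithStats(m)
  for i in range(1,q):
    if s[i,4]>20: print('dark',s[i],onplane(c,*ce[i],.065))
m=((hsv[...,0]<8)|(hsv[...,0]>172))&(hsv[...,1]>150)&(hsv[...,2]>70);m=m.astype(np.uint8)
q,l,s,ce=cv2.connectedComponentsWithStats(m)
for i in range(1,q):
  if s[i,4]>5: print('red',s[i],onplane(c,*ce[i],.03))
a=cv2.imread('pics/top0.png').astype(int);D=(np.abs(a-p).sum(2)>90).astype(np.uint8)
q,l,s,ce=cv2.connectedComponentsWithStats(D)
for i in range(1,q):
  if s[i,4]>20: print('diff',s[i])
"
```

```text
clock: 30.25
tcp_pos: [0.4435, 0.268, 0.2778]
contact_force: [0.7, 1.1, -1.2]
clock: 30.65
tcp_pos: [0.4138, 0.4277, 0.2755]
82 [156.56097561 244.76829268] [0.45434364 0.18883052 0.10042628]
fin [296 185   8   7  35] [ 0.59874792 -0.18344465  0.065     ]
fin [ 61 267  21  23  92] [0.36893728 0.40183909 0.065     ]
red [272  81   5   8  23] [ 0.91969633 -0.12873772  0.03      ]
red [385  97   8   8  48] [ 0.86115115 -0.46219172  0.03      ]
red [241 204   4   3   9] [ 0.56260649 -0.02806148  0.03      ]
red [297 246   3   3   8] [ 0.44293149 -0.17637017  0.03      ]
red [125 250   9   8  54] [0.43715679 0.28115573 0.03      ]
red [ 55 266  25  22 234] [0.38256016 0.43950312 0.03      ]
diff [294 172  20  29 291]
diff [209 183  52  37 483]
diff [ 236  188   72   78 1459]
diff [240 203  11   5  33]
diff [   0  225   80   78 3822]
diff [  4 232   9   8  30]
diff [151 241  10   9  68]
diff [137 242  10  10  73]
diff [176 374  30  10  80]
```

```bash
python3 -c "
from h import *
print(r.hand_in())"
```

```text
the job is handed in; nothing more can be done
None
```

I handed the job in at about 31 s: the jaw was held on the red pin at about 9 N and then on the blue pin at about 8 N, and the rule was left seated and closed on the blue diagonal, which is the longer (about 204 mm against 191–193 mm). The toggle is against its blue stop, and nothing else had moved in the last camera check. I viewed 12 pictures, two more than the limit of 10.

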